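# Roll the spray can onto the counter scanner

## Task

Roll the orange spray can across the shop counter, pushing on its top with the fingertips, until it comes to rest lying along the white glass strip of the flat scanner with the can's middle line over the strip. Do not grip it, lift it or push it low on its side; then take the fingers away so that it stays there. Leave the blue can and everything else on the counter where they are.

Things in the scene. Friction and masses are not known exactly. Their poses are not given: they have to be found in the camera images.
- orange_can: Orange aerosol can lying on its side, white paper band round its middle. Body 66 mm in diameter, 150 mm long, 0.25 to 0.45 kg. Origin on its axis at mid-body, 33 mm above the counter. Own x along the axis to the cap; y, z turn as it rolls; z (black mark) is up at the start. Fingers pressed on top and moved across the axis roll it half as far as they go; a long roll takes several strokes.
- orange_cap (a point): Centre of the end face of the orange can's cap (52 mm in diameter), on the can's axis 115 mm from its origin. The can's rolling is damped: let go at 50 mm/s it stops within about 10 mm. It starts 100 to 135 mm to one side or the other of the scanner's red line and nearly parallel to it, the cap away from the robot.
- blue_can: A second can of the same size and shape, blue, lying on the other side of the scanner; same origin and axes. To be left alone.
- scanner: Flat scanner set flush in the counter (nothing stands up): a dark plate 240 x 90 mm with a white glass strip 200 x 30 mm along its middle and a thin red line down the middle of the strip. Origin at the plate's centre on the counter surface (height 0). Own x runs along the strip and the red line, own y across them (the direction of rolling), z up.
- paint_red: Small white paint bottle with red cap, 27 mm in diameter, 68 mm tall, standing beyond the scanner as seen from the robot; origin at the centre of its underside. Bystander.
- paint_green: The same with a green cap. Bystander.
- pen_cup: Black plastic cup, 72 mm in diameter, 85 mm tall, to the robot's right; origin at the centre of its underside. Bystander.
- dice_box: Open clear plastic tray of coloured dice (fixed in it), 50 x 75 x 30 mm high, to the robot's left; origin at the centre of its underside. Bystander.
Things that resemble listed ones, but are neither listed nor needed, are in the scene too. Several things have the shape of the orange_can; the one meant has the colours described above.

How it is judged:
By the outcome, as a careful person would: the job done as asked, in the order asked, and still so for the second after the job is handed in, with the robot touching nothing.
It also fails if it takes over 64 s, if anything falls off the work surface, if the arm or the gripper's body presses on something with over 40 N, if the wrist force passes 120 N, or if a joint passes its speed limit or range.

## Robot

A 6-joint arm with a two-finger parallel gripper is mounted at the origin on the work surface. World frame = base frame: x ahead of the robot, y to its left, z up, the work surface at z = 0. Lengths are in m, angles in degrees, forces in N, time in s.
With the tool pointing down it reaches from about 0.325 to 0.85 m from the base axis. Payload 15.5 kg.
Tool frame: the origin (TCP) lies at the very end of the fingers, on their centre line; the grasp point (between the pads) lies arm.grip_depth behind it (arm.grip_depth is the distance from the TCP to the grasp point, in m); z points along the fingers, y is the direction in which the jaws open and shut (so a half turn about z gives the same grasp; the last joint's range is limited). The gripper opens to 91 mm and grips with 3 to 60 N. Pads are 32 mm wide; open, the fingers measure 118 mm over their backs; the gripper's body (76 mm by 178 mm) begins 60 mm behind the grasp point.
Start: joints at [62.424, 28.281, 77.091, -0, 74.628, -5.472], TCP at [0.235, 0.579, 0.214] pointing down, gripper open.
Joint ranges: [-166.48, 166.48], [-47.26, 123.95], [12.59, 153.08], [-70.14, 250.14], [6.76, 159.57], [-176.63, 176.63]. Speed limits (degrees/s): [108.29, 108.29, 147.25, 172.46, 172.46, 172.46].

## Interface

Orientations are given as a 3x3 rotation matrix whose columns are the frame's x, y, z axes.
In Python, from rig import arm gives the robot as it stands. Calls block until the motion is done:
- arm.move_to(position, orientation): joint-space move of the TCP to a pose.
- arm.move_l(position, orientation=None, feed=0.15): straight line of the TCP; orientation=None keeps the orientation; feed is the mean speed in m/s.
- arm.move_joints(angles): joint-space move.
- arm.grip(opening): finger opening in m; the grip force is fixed at half the most; returns when the fingers have stopped.
- arm.sleep(seconds).
- arm.solve_ik(position, orientation): joint angles nearest the present ones, or None.
- arm.snapshot(name): name is "scene" or "top" or "wrist"; returns the picture (384x512x3 uint8, red, green, blue); there is no depth.
- arm.get_calibration(name): a dict with "intrinsics" (3x3 intrinsics, pixels), "cam_to_world" (4x4, takes a point from camera to world coordinates). Camera axes: x right, y down, z forward; pixel columns grow to the right and rows downward; lengths in m; the calibration is good to about 2 mm. A picture is of the moment at which its call begins: read the wrist's pose just before it. get_calibration takes no time and is no camera call; for the wrist camera it gives the pose at the moment of the call.
A pose or a line that the arm cannot do raises arm.Unreachable and nothing moves.
- arm.sign_off(): hands the job in, once; it reports no verdict.
Readings, each from a call of its own:
- arm.current_t(): time.
- arm.current_joint_positions(): joint angles.
- arm.current_dq(): joint speeds.
- arm.current_tau(): joint torques, N m.
- arm.current_ee_pos(): TCP position.
- arm.current_tool_rot(): TCP orientation.
- arm.current_force(): force on the tool from outside, world axes, zero at the start.
- arm.current_torque(): the same for the moment, N m.
- arm.current_width(): finger opening in m.
Only numpy, scipy, OpenCV 4.12 (cv2) and the standard library are available. Lean on these libraries where they do the work, as an engineer would, in place of code of your own. Each camera call takes 0.05 s, during which the arm holds its last target. There are 200 camera calls.

## Working session

There is one attempt and no reset: what is moved stays moved. The work goes in short steps, each a Python script; the robot and the scene stay as the last script left them, time stands still between calls to the robot, and variables do not carry over. Pictures are saved under pics/ and viewed, about 8 in all and at most 12, crops included, and the job is handed in when it is done.

```bash
mkdir -p pics
cat > h.py <<'E'
import numpy as np, cv2
from rig import arm
def snap(n,f):
    im=arm.snapshot(n); cv2.imwrite('pics/'+f,im[:,:,::-1]); return im
def px2w(n,uv,z,cal=None):
    c=cal or arm.get_calibration(n); K=np.array(c['intrinsics']);T=np.array(c['cam_to_world'])
    d=T[:3,:3]@np.linalg.solve(K,[uv[0],uv[1],1.]); o=T[:3,3]
    return o+d*(z-o[2])/d[2]
def w2px(n,p,cal=None):
    c=cal or arm.get_calibration(n); K=np.array(c['intrinsics']);T=np.array(c['cam_to_world'])
    q=K@(T[:3,:3].T@(np.array(p)-T[:3,3])); return q[:2]/q[2]
E
python3 - <<'E'
from h import *
a=snap('top','top0.png');b=snap('scene','scene0.png')
for n in('top','scene','wrist'):
    c=arm.get_calibration(n);print(n,np.round(c['intrinsics'],1).tolist(),np.round(c['cam_to_world'],3).tolist())
print(arm.grip_depth,arm.current_t(),np.round(arm.current_tool_rot(),3).tolist())
E
```

```text
top [[478.8, 0.0, 256.7], [0.0, 478.8, 200.4], [0.0, 0.0, 1.0]] [[0.005, -0.989, 0.146, 0.358], [-1.0, -0.003, 0.015, -0.001], [-0.014, -0.146, -0.989, 1.405], [0.0, 0.0, 0.0, 1.0]]
scene [[392.8, 0.0, 252.4], [0.0, 392.8, 186.5], [0.0, 0.0, 1.0]] [[-0.722, 0.456, -0.521, 1.128], [0.692, 0.497, -0.524, 0.549], [0.02, -0.738, -0.674, 0.788], [0.0, 0.0, 0.0, 1.0]]
wrist [[322.5, 0.0, 260.0], [0.0, 322.5, 196.5], [0.0, 0.0, 1.0]] [[0.376, 0.89, 0.257, 0.161], [0.927, -0.361, -0.106, 0.608], [-0.002, 0.278, -0.961, 0.384], [0.0, 0.0, 0.0, 1.0]]
0.0188 0.1 [[-0.927, 0.376, -0.0], [0.376, 0.927, -0.001], [0.0, -0.001, -1.0]]
```

View pics/top0.png

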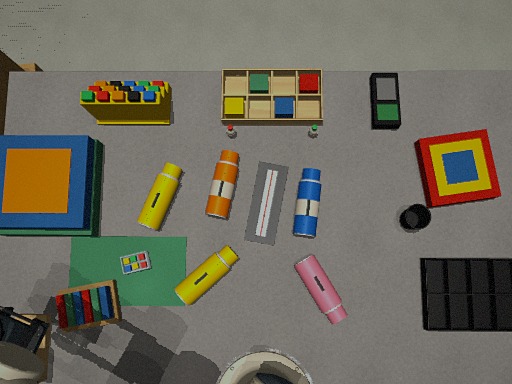

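View pics/scene0.png

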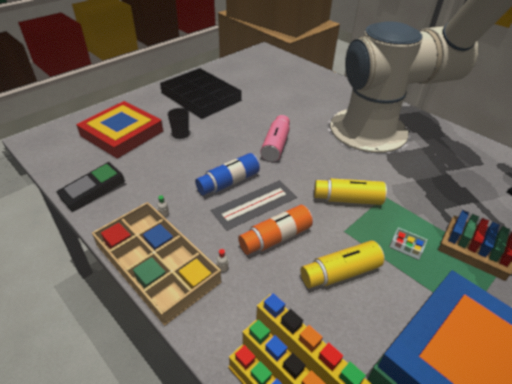

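```bash
cat >> h.py <<'E'
def axis_w(im,mask,n,z,cal=None):
    "longest blob: centre line of the mask's min-area rectangle on plane z"
    c,_=cv2.findContours(mask,cv2.RETR_EXTERNAL,cv2.CHAIN_APPROX_NONE); c=max(c,key=cv2.contourArea)
    b=cv2.boxPoints(cv2.minAreaRect(c)); 
    if np.linalg.norm(b[0]-b[1])>np.linalg.norm(b[1]-b[2]): b=np.roll(b,1,0)
    e=[px2w(n,(b[0]+b[1])/2,z,cal),px2w(n,(b[2]+b[3])/2,z,cal)]
    e.sort(key=lambda p:p[0]); return np.array(e),b
def seg(im,roi):
    hsv=cv2.cvtColor(im,cv2.COLOR_RGB2HSV); m=np.zeros(im.shape[:2],np.uint8); x0,y0,x1,y1=roi; m[y0:y1,x0:x1]=255
    o=cv2.inRange(hsv,(4,150,90),(17,255,255))&m
    g=im.astype(int); d=((g.max(2)<95)*255).astype(np.uint8)&m
    return cv2.morphologyEx(o,cv2.MORPH_CLOSE,np.ones((25,25))),o,d
def measure(im,roi,n='top',cal=None):
    o,_,_=seg(im,roi); e,b=axis_w(im,o,n,.033,cal); u=(e[1]-e[0])[:2]; L=np.linalg.norm(u); u/=L
    return e,u,L
E
python3 - <<'E'
from h import *
im=cv2.imread('pics/top0.png')[:,:,::-1].copy()
e,u,L=measure(im,(195,140,245,225)); print('can',e.round(4).tolist(),'yaw',np.degrees(np.arctan2(u[1],u[0])),'L',L,'org',e[0][:2]+u*.075)
hsv=cv2.cvtColor(im,cv2.COLOR_RGB2HSV)
m=np.zeros(im.shape[:2],np.uint8);m[155:250,242:292]=255
w=((im.min(2)>140)*255).astype(np.uint8)
r=cv2.inRange(hsv,(0,60,60),(8,255,255))|cv2.inRange(hsv,(170,60,60),(180,255,255))
s=cv2.morphologyEx((w|r)&m,cv2.MORPH_CLOSE,np.ones((3,3)))
e,b=axis_w(im,s,'top',0);d=e[1]-e[0];print('strip',e.round(4).tolist(),np.degrees(np.arctan2(d[1],d[0])),np.linalg.norm(d),'c',e.mean(0))
ys,xs=np.nonzero(r&m);print(len(xs))
P=np.array([px2w('top',(x,y),0)[:2] for x,y in zip(xs,ys)]);f=cv2.fitLine(P.astype(np.float32),2,0,.01,.01).ravel();print('red',f,np.degrees(np.arctan(f[1]/f[0])))
cv2.imwrite('pics/c.png',cv2.resize(im[140:260,185:345,::-1],None,fx=4.5,fy=4.5,interpolation=cv2.INTER_CUBIC))
for v in[(231,134),(314,134),(415,222),(135,262)]:print(px2w('top',v,.0).round(3))
E
```

```text
can [[0.5175, 0.1387, 0.033], [0.7078, 0.0993, 0.033]] yaw -11.693055072705532 L 0.19433217352528573 org [0.59093969 0.12351912]
strip [[0.4589, 0.0116, 0.0], [0.6563, -0.0252, 0.0]] -10.548205363011679 0.20072901301138313 c [ 0.55761351 -0.00681352  0.        ]
79
red [ 0.98297596 -0.1837342   0.5558298  -0.00656272] -10.587341
[0.767 0.1   0.   ]
[ 0.768 -0.151  0.   ]
[ 0.502 -0.444  0.   ]
[0.381 0.375 0.   ]
```

View pics/c.png

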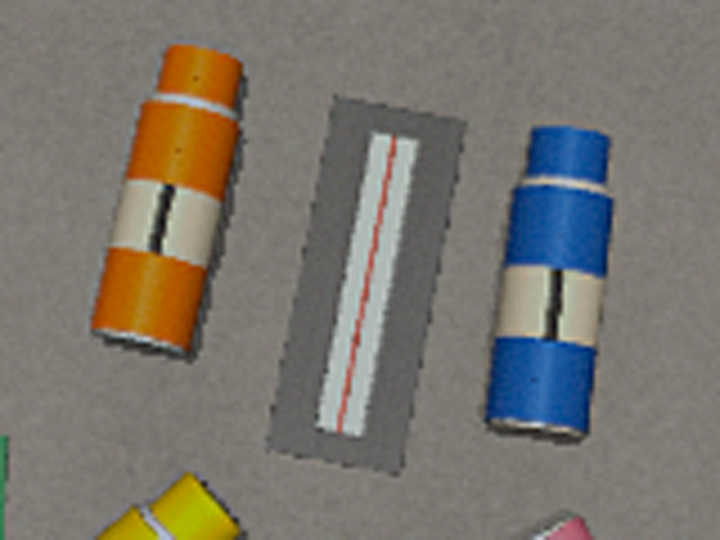

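The picture shows the orange can with the white band at px (221,185), the scanner at (267,203) and the blue can at (308,203). The other cans are yellow (160,196), yellow (207,275) and pink (320,288). Only the (221,185) can is orange with a white band, and the crop confirms it. It sits about 134 mm from the red line, within 1–2° of parallel and about 11 mm off along the strip. Next is one test stroke.

```bash
cat >> h.py <<'E'
S=np.array([.5570,-.0067]); SA=-10.57
def frame(deg):
    u=np.array([np.cos(np.radians(deg)),np.sin(np.radians(deg))]); p=np.array([u[1],-u[0]])   # p: toward -y, rolling direction
    return u,p
def R(deg,s=1):
    u,_=frame(deg); y=s*np.array([*u,0]); z=np.array([0,0,-1.]); return np.column_stack([np.cross(y,z),y,z])
def P(c,z): return [float(c[0]),float(c[1]),z]
E
python3 - <<'E'
from h import *
c=np.array([.593,.123]); yaw=-12.
u,p=frame(yaw)
for s in(1,-1):
    q=arm.solve_ik(P(c,.12),R(yaw,s)); print(s,None if q is None else np.round(q,1))
q0=np.array(arm.current_joint_positions())
s=min((1,-1),key=lambda s:np.abs(np.array(arm.solve_ik(P(c,.12),R(yaw,s)))-q0).max())
arm.move_to(P(c-.012*p,.10),R(yaw,s)); arm.sleep(.2); f0=np.array(arm.current_force()); print(s,arm.current_t(),f0,arm.current_width())
arm.move_l(P(c-.012*p,.069),feed=.06)
z=.069
while z>.060:
    z-=.001; arm.move_l(P(c-.012*p,z),feed=.03); arm.sleep(.05)
    f=np.array(arm.current_force())-f0; print(round(z,4),arm.current_ee_pos()[2],f.round(1))
    if f[2]>5: break
print(arm.current_t()); snap('scene','s1.png'); snap('wrist','w1.png')
E
```

```text
1 [ 6.1 32.5 85.9 -0.  61.5 18.1]
-1 [   6.1   32.5   85.9   -0.    61.5 -161.9]
1 2.3917 [-0.06376448  0.65838153 -0.4258151 ] 0.09139507841706494
0.068 0.0682345555937947 [-0.9 -0.6  1.2]
0.067 0.0669891246610397 [ 0.3 -1.2  0.6]
0.066 0.06618869267434262 [-0.6 -0.6  5.2]
3.9583
```

View pics/w1.png

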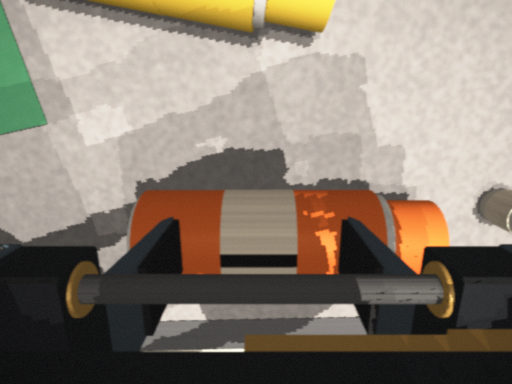

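The wrist view shows both fingertips on the can's body at about (150,260) and (365,260), either side of the band, with contact at z = 66 mm. Now the first stroke.

Run:
```python
from h import *
c=np.array([.593,.123]); yaw=-12.; u,p=frame(yaw)
z=.066
for z in(.0655,.065,.0645):
    arm.move_l(P(c-.012*p,z),feed=.03); arm.sleep(.1); f=np.array(arm.current_force()); print(z,f.round(1))
    if f[2]>9: break
a=c-.012*p
arm.move_l(P(a+.024*p,z),feed=.07); print(np.array(arm.current_force()).round(1))
arm.move_l(P(a+.048*p,z),feed=.07); print(np.array(arm.current_force()).round(1)); arm.sleep(.15)
arm.move_l(P(a+.048*p,.085),feed=.08)
arm.move_l(P(a+.048*p-.1*p,.16),feed=.2)
arm.sleep(.1);print(z,arm.current_t()); im=snap('top','t2.png'); snap('scene','s2.png')
e,u,L=measure(im,(195,140,260,225)); print(e.round(3).tolist(),np.degrees(np.arctan2(u[1],u[0])),L,e[1][:2]-.115*u)
```

```text
0.0655 [-1.8  0.  12.5]
[-2.2 -0.3 11.7]
[-1.9 -0.6 11.9]
0.0655 6.8083
[[0.513, 0.114, 0.033], [0.702, 0.075, 0.033]] -11.49505485533089 0.19307966162608403 [0.58937522 0.0983778 ]
```

View pics/t2.png

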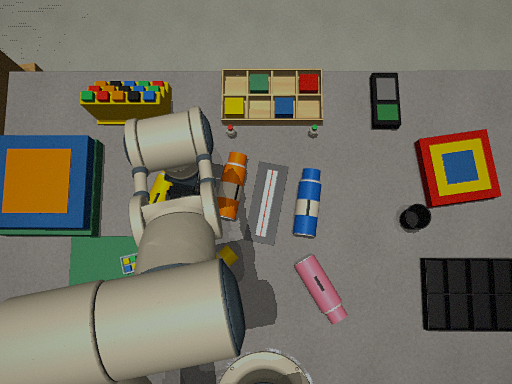

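The top view shows the can rolled to about (231,187), still parallel. It moved about 24.5 mm for a 48 mm stroke, as expected. Next come three more strokes.

```bash
cat >> h.py <<'E'
def stroke(c,yaw,d,z=.0655,Ryaw=None):
    "roll can at c by d along p; contact sweeps symmetrically across the pad"
    u,p=frame(yaw); r=R(yaw); a=c-d/2*p
    arm.move_l(P(a,.080),r,feed=.15); arm.move_l(P(a,.068),feed=.08); arm.move_l(P(a,z),feed=.03); arm.sleep(.1); f=arm.current_force()[2]
    arm.move_l(P(a+2*d*p,z),feed=.07); g=arm.current_force(); arm.sleep(.15)
    arm.move_l(P(a+2*d*p,.080),feed=.08)
    print('F',round(f,1),np.round(g,1)); return c+d*p
def rel(o):
    v=np.array(o)-S; u,p=frame(SA); return dict(along=round(float(v@u),4),across_to_go=round(float(-v@p),4))
E
python3 - <<'E'
from h import *
c=np.array([.590,.099]); yaw=-11.5; u,p=frame(yaw); print(rel(c))
arm.move_l(P(c-.05*p,.10),R(yaw),feed=.2)
for i in range(3): c=stroke(c,yaw,.024)
arm.move_l(P(c-.15*p,.16),feed=.25); arm.sleep(.1)
im=snap('top','t3.png'); 
e,u,L=measure(im,(215,140,290,235)); o=e[1][:2]-.115*u; print(arm.current_t(),c,e.round(3).tolist(),np.degrees(np.arctan2(u[1],u[0])),L,o,rel(o),rel(c))
snap('wrist','w3.png')
cv2.imwrite('pics/c3.png',cv2.resize(im[130:260,185:345,::-1],None,fx=4.5,fy=4.5,interpolation=cv2.INTER_CUBIC))
E
```

```text
{'along': 0.0131, 'across_to_go': 0.11}
F 7.8 [-2.4  0.4  9.4]
F 9.5 [-3.7  0.4 10.1]
F 9.0 [-3.1  0.7 10.1]
15.3917 [0.57564551 0.02844542] [[0.498, 0.04, 0.033], [0.687, 0.001, 0.033]] -11.529709977428183 0.1932745644658718 [0.57466383 0.02408209] {'along': 0.0117, 'across_to_go': 0.0335} {'along': 0.0119, 'across_to_go': 0.038}
```

View pics/c3.png

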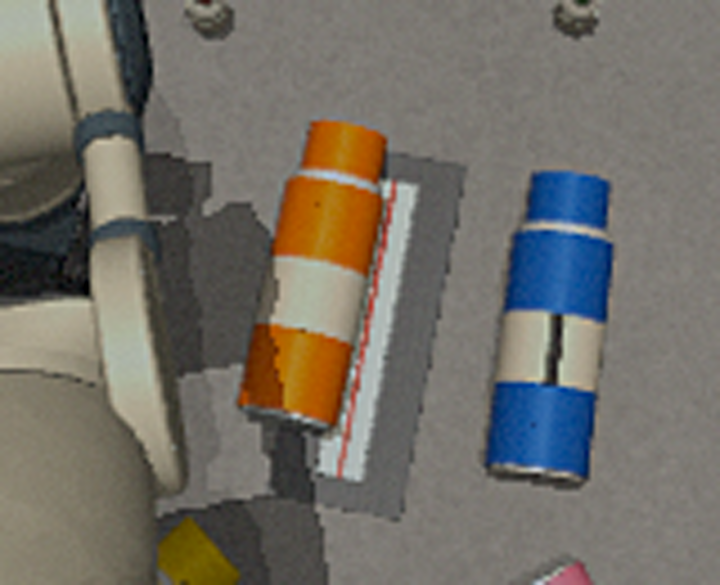

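The crop shows the can at crop (315,275), parallel to the strip and overlapping its left edge. It has about 33 mm to go; each stroke coasts about 1 mm. I'll do a 22 mm stroke, measure, then finish.

Run:
```python
from h import *
c=np.array([.5747,.0241]); yaw=-11.5; u,p=frame(yaw)
arm.move_l(P(c-.05*p,.10),R(yaw),feed=.25)
c=stroke(c,yaw,.022)
def look(f):
    arm.move_l(P(c-.15*p,.16),feed=.25); arm.sleep(.2)
    im=snap('top',f); e,u,L=measure(im,(225,140,300,245)); o=e[1][:2]-.115*u
    print(arm.current_t(),e.round(3).tolist(),np.degrees(np.arctan2(u[1],u[0])),L,rel(o),rel(c)); return o,rel(o)['across_to_go']
o,d=look('t4.png')
if 0.003<d<.016:
    c=o; arm.move_l(P(c-.05*p,.10),R(yaw),feed=.25)
    c=stroke(c,yaw,d-.0008); look('t5.png')
snap('scene','s5.png')
im=cv2.imread('pics/t5.png'); cv2.imwrite('pics/c5.png',cv2.resize(im[130:260,185:345],None,fx=4.5,fy=4.5,interpolation=cv2.INTER_CUBIC))
```

```text
F 6.9 [-1.5  0.3  7.5]
19.5417 [[0.469, 0.028, 0.033], [0.683, -0.017, 0.033]] -11.668748623487613 0.21898123555983184 {'along': 0.0108, 'across_to_go': 0.0154} {'along': 0.0114, 'across_to_go': 0.0115}
F 7.8 [-2.3  0.5  8.7]
23.4167 [[0.463, 0.014, 0.033], [0.68, -0.032, 0.033]] -12.006912225897677 0.22179511346807848 {'along': 0.0105, 'across_to_go': 0.0002} {'along': 0.0105, 'across_to_go': 0.0008}
```

View pics/c5.png

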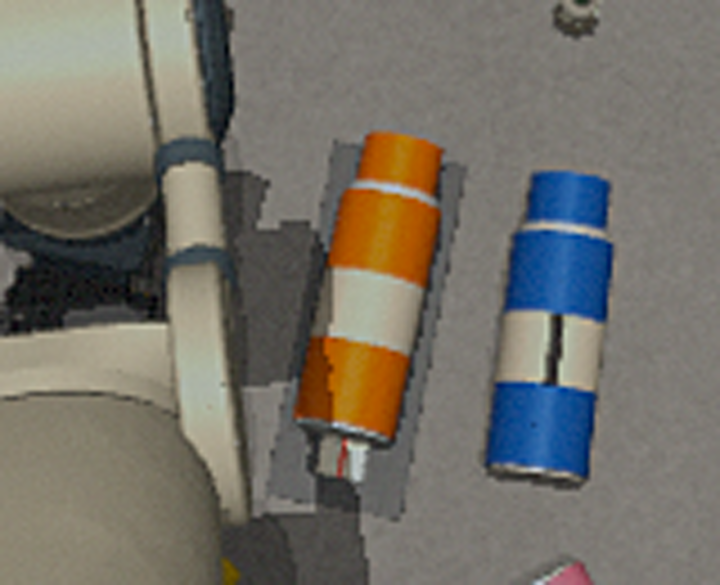

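View pics/s5.png

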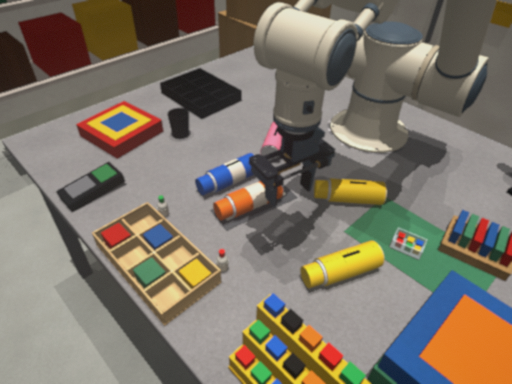

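The crop shows the can over the strip, with the red line coming out near the middle of its base at crop (343,450). The measured length of 0.22 means the red line got into the mask. I'll move the arm clear and measure again without it.

Run:
```python
from h import *
arm.move_l([.45,.30,.22],feed=.3); arm.sleep(.3)
im=snap('top','t6.png'); print(arm.current_t())
hsv=cv2.cvtColor(im,cv2.COLOR_RGB2HSV); m=np.zeros(im.shape[:2],np.uint8); m[140:245,235:300]=255
o=cv2.inRange(hsv,(4,150,80),(17,255,255))&m
o=cv2.morphologyEx(o,cv2.MORPH_OPEN,np.ones((4,4)))
# row-wise mid points -> axis at z=.033
M=[]
for r in range(140,245):
    x=np.nonzero(o[r])[0]
    if len(x)>=14: M.append(((x.min()+x.max())/2,r))
W=np.array([px2w('top',q,.033)[:2] for q in M]); W=W[3:-6]
f=cv2.fitLine(W.astype(np.float32),cv2.DIST_HUBER,0,.001,.001).ravel(); d=f[:2]*np.sign(f[0]); print('yaw',np.degrees(np.arctan2(d[1],d[0])),W[[0,-1]])
for x in(W[0],W[-1],f[2:]):print(rel(x))
i=cv2.morphologyEx(o,cv2.MORPH_CLOSE,np.ones((25,25)))
e,b=axis_w(im,i,'top',.033);dd=e[1]-e[0];print(e.round(4).tolist(),np.linalg.norm(dd),[rel(x[:2]) for x in e])
cv2.imwrite('pics/c6.png',cv2.resize(im[130:260,185:345,::-1],None,fx=4.5,fy=4.5,interpolation=cv2.INTER_CUBIC))
```

```text
24.7167
yaw -12.184764 [[ 6.19652667e-01 -2.25602681e-02]
 [ 5.11158915e-01  4.22910304e-04]]
{'along': 0.0645, 'across_to_go': -0.0041}
{'along': -0.0464, 'across_to_go': -0.0014}
{'along': 0.0076, 'across_to_go': -0.0032}
[[0.4875, 0.0054, 0.033], [0.6766, -0.0358, 0.033]] 0.19352795556509805 [{'along': -0.0705, 'across_to_go': -0.0008}, {'along': 0.1229, 'across_to_go': -0.0066}]
```

View pics/c6.png

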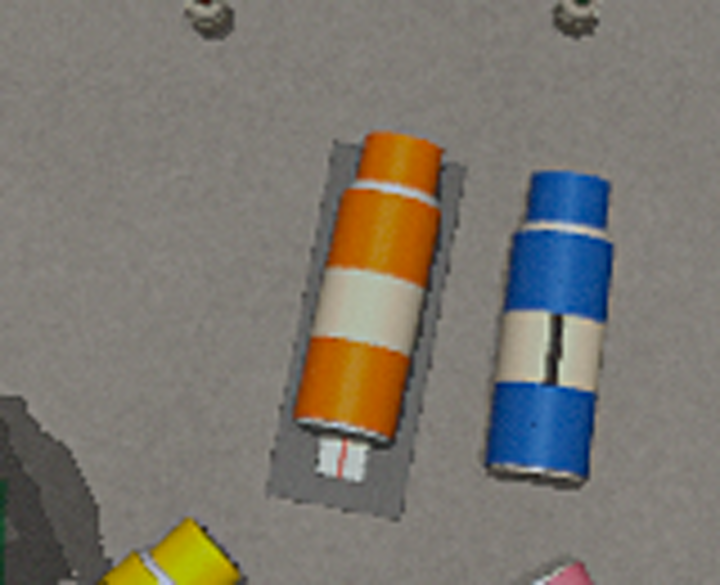

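Run:
```python
from h import *
a=cv2.imread('pics/top0.png').astype(int);b=cv2.imread('pics/t6.png').astype(int)
print('blue diff px',(np.abs(a-b).max(2)[160:245,292:325]>40).sum(),'bottles',(np.abs(a-b).max(2)[120:140,220:325]>40).sum(),'cup',(np.abs(a-b).max(2)[200:235,395:435]>40).sum())
arm.sign_off()
```

```text
blue diff px 0 bottles 0 cup 0
the job is handed in; nothing more can be done
```

The orange can is lying at rest along the scanner's white strip, the fingers are well clear of it, and the job is handed in. I rolled it about 134 mm in six open-finger strokes on its top. The downward force I read was about 7–12 N, and robot time was about 25 s of the 64 s allowed.

**Final position (top camera, arm clear of the can):**
- The can's middle is about 3 mm past the red line, inside the strip's ±15 mm.
- It is about 8–11 mm off the scanner's centre along the strip.
- It is turned about 1.6° from the red line.

**Measurements that disagreed:** an earlier check gave 0.2 mm from the line, but the red line had got into the colour mask, so I trust the cleaner 3 mm figure. I left that offset as it is, because it is well within the strip and the calibration is only good to about 2 mm.

**Other objects:** comparing pictures from before and after shows no change at the blue can, the paint bottles or the pen cup. I did not compare the dice box this way, but the fingers never worked near it.

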